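Turn the desk caddy to its square cup and hold it

ROBOT

A 6-joint arm with a two-finger parallel gripper is mounted at the origin on the work surface. World frame = base frame: x ahead of the robot, y to its left, z up, the work surface at z = 0. Lengths are in m, angles in degrees, forces in N, time in s.
With the tool pointing down it reaches from about 0.3 to 0.875 m from the base axis. Payload 4.2 kg.
Tool frame: the origin (TCP) lies at the very end of the fingers, on their centre line; the grasp point (between the pads) lies 19 mm behind it (arm.hold_point_z is the distance from the TCP to the grasp point, in m); x points along the fingers, y is the direction in which the jaws open and shut, and the axes are right-handed (so a half turn about x gives the same grasp; the last joint's range is limited). The gripper opens to 85 mm and grips with 20 to 120 N. Pads are 22 mm wide; open, the fingers measure 114 mm over their backs; the gripper's body (76 mm by 85 mm) begins 54 mm behind the grasp point. The pads swing forward as they close: fully open they stand 13 mm farther back than shut.
Start: joints at [67.437, 18.312, 89.639, -0, 72.044, -1.146], TCP at [0.21, 0.535, 0.231] pointing down, gripper open.
Joint ranges: [-177.97, 177.97], [-48.28, 115.42], [12.27, 149.76], [-77.06, 257.06], [2.81, 150.46], [-146.56, 146.56]. Speed limits (degrees/s): [147.25, 147.25, 180, 180, 180, 180].

INTERFACE

Orientations are given as a 3x3 rotation matrix whose columns are the frame's x, y, z axes.
In Python, from cell import arm gives the robot as it stands.
- The arm moves only by the tool apply_moves, never from a script. Its argument "plan" is a list of rows, each a list of 2 entries, a list of its own where there are three numbers: the shift along the tool's x, y, z in units of 30 mm (1.0 is 30 mm), then the turn, a rotation vector about the tool's x, y, z in units of 8 degrees (1.0 is 8 degrees). In form: [[[dx, dy, dz], [wx, wy, wz]], ...]. A call has 1 to 12 rows; each row shifts and turns the commanded pose from where the row before left it, along the tool's axes as they then stand; what a row does not reach is not made up. A row lasts 1/8 s, in which the tool goes at most 62.5 mm and 10.7 degrees, less where a joint would pass 70% of its speed; a pose out of reach is approached as far as the arm can. A call is refused whole if a number of a shift passes 1 or a number of a turn 1, either way. A call with a gripper value outside its range is refused whole. "claw" is the closure, from 0 (fully open) to 1 (shut), set as the call begins (left out, the last holds). The fingers move at their own pace and stop on an object; "newtons" is the grip in N (left out, the last holds). Time passes only in rows, so rows that do not move let the fingers close. It gives the time, the measured TCP pose, the force and the opening at its end, in the units of the state.
- arm.state(): the state, without advancing time (a new reading comes with each control period).
- arm.camera(name): name is "side" or "top" or "wrist"; returns (picture, depth): 384x512x3 uint8, red, green, blue; 384x512 float32, m along the optical axis (not along the pixel's ray), 0 where there is no reading.
- arm.get_calibration(name): a dict with "mtx" (3x3 intrinsics, pixels), "cam_to_world" (4x4, takes a point from camera to world coordinates). Camera axes: x right, y up, looking along -z (the intrinsics and any distortion apply to the point x, -y, -z); pixel columns grow to the right and rows downward; lengths in m; the calibration is good to about 2 mm. The wrist camera is an equidistant fisheye: a pixel r from the principal point sees the ray r / f radians off the axis. A picture is of the moment at which its call begins: read the wrist's pose just before it. get_calibration takes no time and is no camera call; for the wrist camera it gives the pose at the moment of the call.
- arm.sign_off(): hands the job in, once; it reports no verdict.
The state is a dict: "time_s": time; "joint_pos": joint angles; "dq": joint speeds; "joint_torque": joint torques, N m; "tcp_pos": TCP position; "orientation": TCP orientation; "ft_force": force on the tool from outside, world axes, zero at the start; "wrist_torque": the same for the moment, N m; "gripper_width": finger opening in m.
Only numpy, scipy, OpenCV 4.12 (cv2) and the standard library are available. Lean on these libraries where they do the work, as an engineer would, in place of code of your own. Each camera call takes 0.05 s, during which the arm holds its last target. There are 200 camera calls.

TASK

Turn the rotating pen caddy gently, without flicking it into a spin, until its one square cup stands squarely at the pointed nose of the black base, which marks the front. Finish while holding the caddy: the program ends with the fingers firmly gripping or pressing on the turning part (its bar handle is easiest), so that it stands still with the square cup at the nose. Leave everything else on the desk where it is.

Things in the scene. Friction and masses are not known exactly. Their poses are not given: they have to be found in the camera images.
- caddy_base: black base of the pen caddy, fixed to the desk: disc 210 mm across, 14 mm tall, hidden under the turning tray; a flat pointed nose, 50 mm wide and 12 mm thick, sticks out 75 mm from under the tray at the front. Origin on the turning axis at desk height, z up; its -x axis points to the nose (towards the robot, within about 35 degrees of world -x).
- nose (a point): top of the small upright post (14 mm thick) on the pointed nose of the base, 175 mm from the turning axis, 70 mm above the desk. Fixed. The nose's flat point ends 200 mm from the axis.
- carousel: turning part: wooden tray 250 mm across, top 30 mm above the desk, five grey open cups, bar handle in the middle. Turns either way about the vertical, no stops for over two turns, light friction (0.04 N m), stays where left; 0.6 to 1.3 kg. Origin on the axis at desk height, z up; -x points to the square cup. When its x lies along caddy_base's x, the square cup is at the nose.
- square_cup (a point): centre of the mouth of the square cup, on the carousel 85 mm from the axis, 115 mm above the desk. The cup is 58 mm square, 85 mm tall, empty. The other four cups are round (56 mm, same height), all five spaced 72 degrees apart; the round ones hold fixed pens that lean outward, tops at most 140 mm above the desk.
- handle (a point): centre of the wooden bar handle: on the turning axis, 165 mm above the desk, fixed to the carousel. Bar 70 mm long along the carousel's x axis (in line with the square cup), 16 mm wide (along y), 30 mm tall (150 to 180 mm above the desk). Pinch it across its width from above; the post below is 18 mm thick.
- mug: white mug, 80 mm wide, 95 mm tall. A bystander, loose, to be left alone. Origin at the centre of its underside.
- stapler: black stapler, 125 x 36 x 42 mm. A bystander, loose, to be left alone. Origin at the centre of its underside.
- tape_roll: roll of clear tape lying flat, 76 mm across, 20 mm tall. A bystander, loose, to be left alone. Origin at the centre of its underside.
- clip_box: small cardboard box of clips, 65 x 50 x 28 mm. A bystander, loose, to be left alone. Origin at the centre of its underside.
- calculator: flat grey calculator, 140 x 80 x 17 mm. A bystander, loose, to be left alone. Origin at the centre of its underside.
- photo_frame: small standing photo frame, 160 mm wide, 120 mm tall. A bystander, loose, to be left alone. Origin at the centre of its underside.
- paperweight: round marble paperweight, 68 mm across, 40 mm tall. A bystander, loose, to be left alone. Origin at the centre of its underside.

How it is judged (in metres and radians):
At the end, for the whole second after the job is handed in: The square cup is on the nose side of the base with the carousel within 0.12 rad (7 degrees) of straight at the nose, the carousel is still (under 0.05 rad/s), the fingers bear on it with more than 2 N in all, and each bystander is within 30 mm of where it began. The robot is still holding (angle between the x axis of carousel and the x axis of caddy_base, either way round below 0.12 rad and x of square_cup in the frame of caddy_base below -0.05 m and angular speed of carousel below 0.05 rad/s and contact force between the fingers and carousel above 2 N and distance of each of mug, stapler, tape_roll, clip_box, calculator, photo_frame, paperweight from where it was at the start of the episode below 0.03 m); the arm keeps its last pose, push and grip.
It fails at once if the carousel is spun fast (over 5 rad/s) (angular speed of carousel above 5 rad/s).
It fails at once if another thing on the desk is moved by 30 mm or more (distance of any of mug, stapler, tape_roll, clip_box, calculator, photo_frame, paperweight from where it was at the start of the episode above 0.03 m).
It fails at once if another thing on the desk is knocked over (angle between any of mug, stapler, tape_roll, clip_box, calculator, photo_frame, paperweight's own z axis and vertical above 0.5 rad).
It also fails if it takes over 51 s, if anything falls off the work surface, if the arm or the gripper's body presses on something with over 40 N, if the wrist force passes 120 N, or if a joint passes its speed limit or range.

## Working session

There is one attempt and no reset: what is moved stays moved. The work goes in short steps, Python scripts to look and compute and a tool call to move; the robot and the scene stay as the last step left them, time stands still between calls to the robot, and variables do not carry over. Pictures are saved under pics/ and viewed, about 8 in all and at most 12, crops included, and the job is handed in when it is done.

Besides the shell and the picture viewer there is one more tool, called after ">>>" as name([rows], argument=value, ...), one row to a line, values as JSON. apply_moves: Moves the arm, as the interface text tells. Its arguments: {"type":"object","properties":{"plan":{"type":"array"},"claw":{"type":"number"},"newtons":{"type":"number"}},"required":["plan"]}

```bash
mkdir -p pics
python3 - <<'E'
from cell import arm
import cv2,numpy as np
for n in("top","side"):
    p,d=arm.camera(n); cv2.imwrite(f"pics/{n}0.png",p[:,:,::-1]); np.save(f"{n}0.npy",d)
    c=arm.get_calibration(n);print(n,c)
print(arm.state())
E
```

```text
top {'mtx': array([[428.77012477,   0.        , 252.74326004],
       [  0.        , 428.77012477, 191.07778821],
       [  0.        ,   0.        ,   1.        ]]), 'cam_to_world': array([[-2.71185581e-02,  9.80770259e-01, -1.93272561e-01,
         3.18077946e-01],
       [-9.99615066e-01, -2.77392176e-02, -5.05402225e-04,
         1.44687499e-02],
       [-5.85691308e-03,  1.93184458e-01,  9.81144975e-01,
         1.59479786e+00],
       [ 0.00000000e+00,  0.00000000e+00,  0.00000000e+00,
         1.00000000e+00]])}
side {'mtx': array([[370.51283541,   0.        , 253.36465134],
       [  0.        , 370.51283541, 197.84465096],
       [  0.        ,   0.        ,   1.        ]]), 'cam_to_world': array([[-0.94062472,  0.21608073, -0.26179049,  0.21999351],
       [-0.33929006, -0.57494371,  0.74452803,  1.0563122 ],
       [ 0.01036337,  0.78914438,  0.61412031,  0.94029053],
       [ 0.        ,  0.        ,  0.        ,  1.        ]])}
{'time_s': 0.1, 'joint_pos': array([ 6.74366897e+01,  1.83475873e+01,  8.96999979e+01, -7.05358549e-04,
        7.20437277e+01, -1.14350531e+00]), 'dq': array([ 0.14360975, -0.19267242, -0.19569879,  0.07005549,  0.02561578,
        0.09633605]), 'joint_torque': array([ 1.21240000e-04, -4.16407907e+01, -2.34704894e+01,  1.02442614e-04,
        4.92366002e-03, -2.77378312e-06]), 'tcp_pos': array([0.20980493, 0.53489638, 0.23056631]), 'orientation': array([[-6.00698363e-04,  3.65194573e-01,  9.30931019e-01],
       [-1.47621521e-03,  9.30929849e-01, -3.65195066e-01],
       [-9.99998730e-01, -1.59362661e-03, -2.01022537e-05]]), 'ft_force': array([-0.06750209,  0.31995134,  0.40313229]), 'wrist_torque': array([-0.04167112,  0.05967645, -0.02323296]), 'gripper_width': 0.08562737912205348}
```

View pics/top0.png

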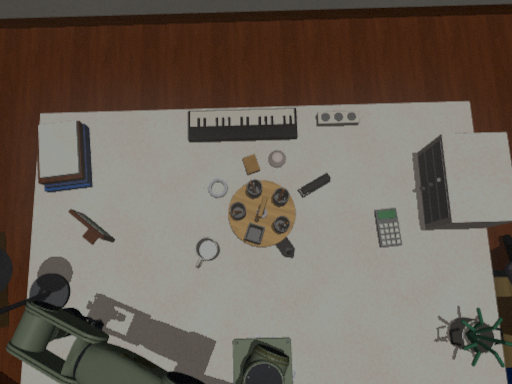

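View pics/side0.png

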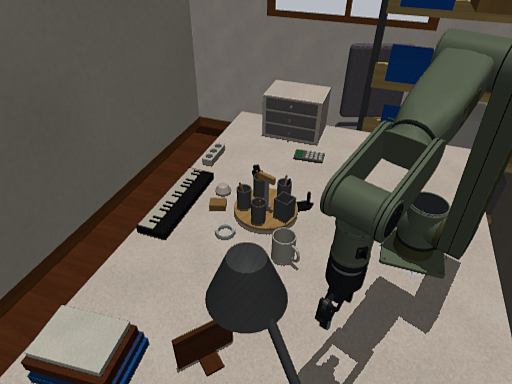

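The top view shows the tray centre at about (262,213), the square cup at (254,234), the nose post at about (285,245) and the handle bar near (261,207). Next I'll measure these.

```bash
cat > h.py <<'E'
import numpy as np,cv2
def ray(c,u,v,z):
    K,T=c["mtx"],c["cam_to_world"]
    d=T[:3,:3]@np.array([(u-K[0,2])/K[0,0],-(v-K[1,2])/K[1,1],-1.]); o=T[:3,3]
    return o+d*(z-o[2])/d[2]
def proj(c,P):
    K,T=c["mtx"],c["cam_to_world"]; q=T[:3,:3].T@(np.array(P)-T[:3,3])
    return K[0,2]+K[0,0]*q[0]/-q[2],K[1,2]-K[1,1]*q[1]/-q[2]
E
python3 - <<'E'
from cell import arm
from h import *
c=arm.get_calibration("top"); p=cv2.imread("pics/top0.png"); hsv=cv2.cvtColor(p,cv2.COLOR_BGR2HSV)
m=cv2.inRange(hsv,(8,80,60),(28,255,255)); m[:170]=0;m[255:]=0;m[:,:222]=0;m[:,305:]=0
m=cv2.morphologyEx(m,cv2.MORPH_OPEN,np.ones((2,2)))
cs=max(cv2.findContours(m,0,1)[0],key=cv2.contourArea)
h=cv2.convexHull(cs)[:,0]; P=np.array([ray(c,u,v,.03)[:2] for u,v in h])
A=np.c_[2*P,np.ones(len(P))]; s=np.linalg.lstsq(A,(P**2).sum(1),rcond=None)[0]
print("centre",s[:2],"r",np.sqrt(s[2]+s[:2]@s[:2]))
print("handle px",proj(c,[*s[:2],.165]),"axis top base",proj(c,[*s[:2],.03]))
d=np.load("top0.npy")
crop=cv2.resize(p[170:265,215:310],None,fx=6,fy=6,interpolation=cv2.INTER_CUBIC); cv2.imwrite("pics/crop.png",crop)
for n,(u,v,z) in dict(sq=(254,234,.115),nose=(281,243,.07)).items():
    w=ray(c,u,v,z)[:2]-s[:2]; print(n,np.hypot(*w),np.degrees(np.arctan2(w[1],w[0])))
E
```

```text
centre [ 0.53944672 -0.01835828] r 0.12245600285460245
handle px (np.float64(263.1793236999795), np.float64(208.33772576130167)) axis top base (np.float64(262.51820688363233), np.float64(213.97510126876907))
sq 0.0874479704788149 157.5827547724704
nose 0.12681247280153132 -151.11079979735263
```

View pics/crop.png

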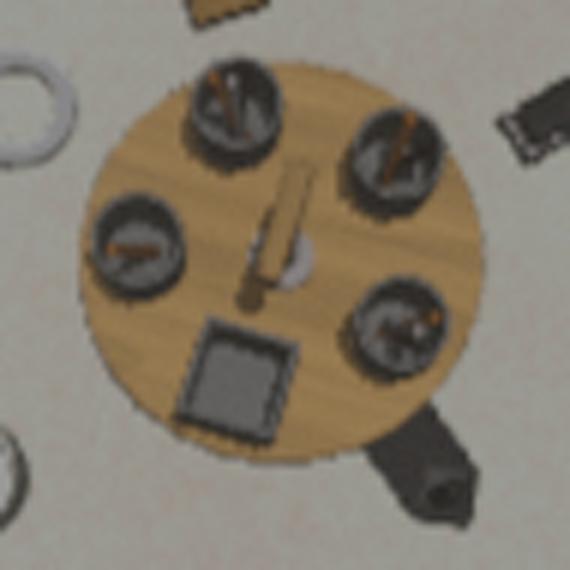

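The crop shows the square cup mouth centre at about full-image (254.7,233.3), the nose post top at (289.2,251.2), the nose tip at (292.8,257.5), and the bar running from about (265,197.5) to (260,216.5).

Run:
```python
from cell import arm
from h import *
c=arm.get_calibration("top"); s=np.array([.5394,-.0184])
for n,(u,v,z) in dict(sq=(254.7,233.3,.115),post=(289.2,251.2,.07),tip=(292.8,257.5,.012),b1=(264.8,197.5,.18),b2=(260.2,216.5,.18)).items():
    P=ray(c,u,v,z);w=P[:2]-s; print(n,P,np.hypot(*w),np.degrees(np.arctan2(w[1],w[0])))
st=arm.state();R=st["orientation"];print(np.degrees(np.arctan2(R[1,1],R[0,1])))
print("to above", R.T@(np.array([.5394,-.0184,.25])-st["tcp_pos"])/.03)
```

```text
sq [0.46095351 0.01250856 0.115     ] 0.08431601779253488 158.49515358537346
post [ 0.39886239 -0.10736403  0.07      ] 0.16632924793568038 -147.66510729838444
tip [ 0.37879247 -0.12413123  0.012     ] 0.1922859051218995 -146.64227056987139
b1 [ 0.57369496 -0.02461365  0.18      ] 0.03485332123196095 -10.269589573945417
b2 [ 0.50998132 -0.00724306  0.18      ] 0.031463251993993385 159.23093046563758
68.5804139136694
to above [ -0.62716236 -13.15815854  16.96303322]
```

>>> apply_moves([
  [[-0.65,-0.5,0.7],[0,0,0]],
  [[0,-0.77,1],[0,0,0]],
  [[0,-0.77,1],[0,0,0]],
  [[0,-0.77,1],[0,0,0]],
  [[0,-0.77,1],[0,0,0]],
  [[0,-0.77,1],[0,0,0]],
  [[0,-0.77,1],[0,0,0]],
  [[0,-0.77,1],[0,0,0]],
  [[0,-0.77,1],[0,0,0]],
  [[0,-0.77,1],[0,0,0]],
], claw=0)

```text
time_s: 1.35
tcp_pos: [0.3998, 0.2203, 0.2505]
orientation: [[-0.0, 0.365, 0.931], [-0.0, 0.931, -0.365], [-1.0, -0.0, -0.0]]
ft_force: [-0.0, -1.0, -0.1]
gripper_width: 0.0858
```

>>> apply_moves([
  [[0,-0.77,1],[0,0,0]],
  [[0,-0.77,1],[0,0,0]],
  [[0,-0.77,1],[0,0,0]],
  [[0,-0.77,1],[0,0,0]],
  [[0,-0.77,1],[0,0,0]],
  [[0,-0.77,1],[0,0,0]],
  [[0,-0.77,1],[0,0,0]],
  [[0,-0.2,0.3],[0,0,0]],
  [[0,0,0],[0,0,0]],
  [[0,0,0],[0,0,0]],
])

```text
time_s: 2.6
tcp_pos: [0.5415, -0.0136, 0.2507]
orientation: [[-0.001, 0.364, 0.931], [0.001, 0.931, -0.364], [-1.0, 0.0, -0.001]]
ft_force: [0.6, -0.4, 0.4]
gripper_width: 0.0854
```

Run:
```python
from cell import arm
from h import *
st=arm.state();R=st["orientation"];print(st["tcp_pos"],st["joint_pos"],np.degrees(np.arctan2(R[1,1],R[0,1])),R[:,0])
print(arm.get_calibration("wrist"))
p,d=arm.camera("wrist");cv2.imwrite("pics/w1.png",p[:,:,::-1]);np.save("w1.npy",d)
```

```text
[ 0.54148105 -0.01358141  0.25073862] [-2.67398643e+00  1.46351418e+01  9.20493335e+01  3.66458280e-02
  7.33533813e+01 -7.13191527e+01] 68.6346481673334 [-6.31357426e-04  6.42939690e-04 -9.99999594e-01]
{'mtx': array([[297.31863964,   0.        , 260.04712057],
       [  0.        , 297.31863964, 196.38641832],
       [  0.        ,   0.        ,   1.        ]]), 'cam_to_world': array([[ 3.64739668e-01, -8.91642188e-01, -2.68214808e-01,
         4.73078652e-01],
       [ 9.31109484e-01,  3.49180033e-01,  1.05396548e-01,
         1.27441632e-02],
       [-3.20752902e-04, -2.88179654e-01,  9.57576307e-01,
         3.91792057e-01],
       [ 0.00000000e+00,  0.00000000e+00,  0.00000000e+00,
         1.00000000e+00]])}
```

View pics/w1.png

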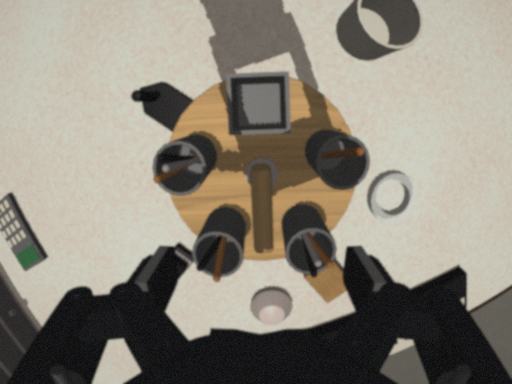

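The wrist view shows the square cup mouth centred at (260,103), the nose post top at about (145,96), and the bar from about (261,190) to (263,250), lying roughly midway between the fingers.

```bash
cat >> h.py <<'E'
def fray(c,u,v,z):
    K,T=c["mtx"],c["cam_to_world"]; a=np.array([u-K[0,2],v-K[1,2]])/K[0,0]; r=np.hypot(*a)
    d=np.array([a[0]/r*np.sin(r),-a[1]/r*np.sin(r),-np.cos(r)]); d=T[:3,:3]@d; o=T[:3,3]
    return (o+d*(z-o[2])/d[2])
E
python3 - <<'E'
from cell import arm
from h import *
c=arm.get_calibration("wrist")
p=cv2.imread("pics/w1.png");cv2.imwrite("pics/w1c.png",cv2.resize(p[60:270,120:370],None,fx=3,fy=3,interpolation=cv2.INTER_CUBIC))
for n,(u,v,z) in dict(sq=(260,103,.115),post=(145,96,.07),b1=(261.5,190,.18),b2=(263,250,.18)).items():
    print(n,fray(c,u,v,z))
P={k:fray(c,*a) for k,a in dict(l=(167,165,.03)).items()}
E
```

```text
sq [0.46749539 0.01484518 0.115     ]
post [ 0.40744606 -0.09964709  0.07      ]
b1 [ 0.52829794 -0.00772794  0.18      ]
b2 [ 0.57487844 -0.02458708  0.18      ]
```

View pics/w1c.png

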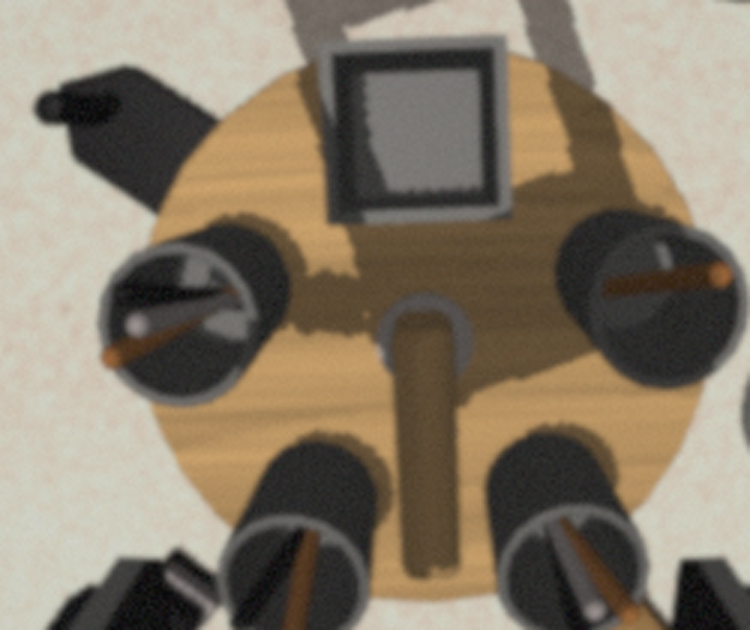

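Run:
```python
from cell import arm
from h import *
c=arm.get_calibration("wrist");s=np.array([.543,-.0145])
q={}
for n,(u,v,z) in dict(sq=(258.7,103.3,.115),post=(136.7,95.7,.07),b1=(261.3,172,.18),b2=(263.7,250,.18)).items():
    P=fray(c,u,v,z)[:2];w=P-s;q[n]=P;print(n,P,np.hypot(*w),np.degrees(np.arctan2(w[1],w[0])))
w=q['b1']-q['b2'];print(np.hypot(*w),np.degrees(np.arctan2(w[1],w[0])))
```

```text
sq [0.46732097 0.01363418] 0.08073938222072881 159.6070483494318
post [ 0.40251979 -0.10880942] 0.16920093437502093 -146.12511850232215
b1 [ 0.51556688 -0.00292   ] 0.02977704785941602 157.11454125993825
b2 [ 0.5750823  -0.02406824] 0.033478726155001984 -16.60671581112363
0.06316116973990152 160.43780971895544
```

>>> apply_moves([
  [[0.36,0.03,0.08],[-0.18,0,0]],
  [[0.6,0,0],[0,0,0]],
  [[0.6,0,0],[0,0,0]],
  [[0.6,0,0],[0,0,0]],
  [[0.5,0,0],[0,0,0]],
  [[0.4,0,0],[0,0,0]],
  [[0.3,0,0],[0,0,0]],
  [[0,0,0],[0,0,0]],
  [[0,0,0],[0,0,0]],
])

```text
time_s: 3.78
tcp_pos: [0.5451, -0.0146, 0.1505]
orientation: [[0.001, 0.342, 0.94], [0.0, 0.94, -0.342], [-1.0, 0.0, 0.001]]
ft_force: [0.8, -0.7, 0.5]
gripper_width: 0.0855
```

>>> apply_moves([
  [[0,0,0],[0,0,0]],
  [[0,0,0],[0,0,0]],
  [[0,0,0],[0,0,0]],
  [[0,0,0],[0,0,0]],
  [[0,0,0],[0,0,0]],
  [[0,0,0],[0,0,0]],
  [[0,0,0],[0,0,0]],
  [[0,0,0],[0,0,0]],
], claw=1, newtons=25)

```text
time_s: 4.78
tcp_pos: [0.5452, -0.0135, 0.1503]
orientation: [[0.001, 0.342, 0.94], [0.002, 0.94, -0.342], [-1.0, 0.002, 0.0]]
ft_force: [0.8, 4.4, 1.7]
gripper_width: 0.0163
```

>>> apply_moves([
  [[0,0,0],[-0.15,0,0]],
  [[0,0,0],[-0.3,0,0]],
  [[0,0,0],[-0.3,0,0]],
  [[0,0,0],[-0.3,0,0]],
  [[0,0,0],[-0.3,0,0]],
  [[0,0,0],[-0.3,0,0]],
  [[0,0,0],[-0.3,0,0]],
  [[0,0,0],[-0.3,0,0]],
  [[0,0,0],[-0.3,0,0]],
  [[0,0,0],[-0.3,0,0]],
  [[0,0,0],[-0.3,0,0]],
  [[0,0,0],[-0.15,0,0]],
])

```text
time_s: 6.28
tcp_pos: [0.5451, -0.0142, 0.1503]
orientation: [[0.001, -0.112, 0.994], [0.001, 0.994, 0.112], [-1.0, 0.001, 0.001]]
ft_force: [1.7, 3.8, 0.8]
gripper_width: 0.0157
```

>>> apply_moves([
  [[0,0,0],[-0.15,0,0]],
  [[0,0,0],[-0.3,0,0]],
  [[0,0,0],[-0.3,0,0]],
  [[0,0,0],[-0.3,0,0]],
  [[0,0,0],[-0.3,0,0]],
  [[0,0,0],[-0.3,0,0]],
  [[0,0,0],[-0.3,0,0]],
  [[0,0,0],[-0.3,0,0]],
  [[0,0,0],[-0.3,0,0]],
  [[0,0,0],[-0.3,0,0]],
  [[0,0,0],[-0.3,0,0]],
  [[0,0,0],[-0.2,0,0]],
])

```text
time_s: 7.78
tcp_pos: [0.5453, -0.015, 0.1503]
orientation: [[0.002, -0.549, 0.836], [-0.001, 0.836, 0.549], [-1.0, -0.001, 0.001]]
ft_force: [2.3, 0.5, 1.4]
gripper_width: 0.016
```

>>> apply_moves([
  [[0,0,0],[0,0,0]],
  [[0,0,0],[0,0,0]],
  [[0,0,0],[0,0,0]],
])

```text
time_s: 8.15
tcp_pos: [0.5453, -0.0149, 0.1503]
orientation: [[0.002, -0.548, 0.837], [-0.001, 0.837, 0.548], [-1.0, -0.001, 0.001]]
ft_force: [3.1, -0.6, 2.2]
gripper_width: 0.0157
```

Run:
```python
from cell import arm
from h import *
st=arm.state();R=st["orientation"];print(st["tcp_pos"],st["joint_pos"],np.degrees(np.arctan2(R[1,1],R[0,1])))
p,d=arm.camera("wrist");p=p[:,:,::-1];cv2.imwrite("pics/w2.png",cv2.resize(p,(800,600),interpolation=cv2.INTER_CUBIC))
```

```text
[ 0.54533346 -0.0149246   0.15028126] [-2.76005808e+00  1.93605011e+01  1.00595110e+02 -3.06911487e-02
  5.99507015e+01 -1.25964724e+02] 123.2199725364542
```

View pics/w2.png

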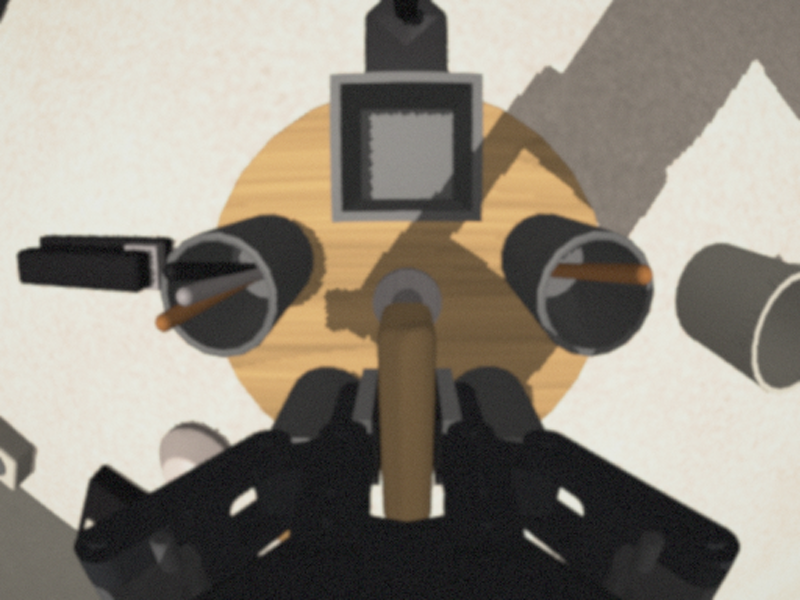

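The square cup mouth (centre about (406,147)), the nose (edges 366 to 447, centre about 406) and the bar are in line, and the pads are clamped on the bar. I'll firm up the grip and let it settle before handing in.

>>> apply_moves([
  [[0,0,0],[0,0,0]],
  [[0,0,0],[0,0,0]],
  [[0,0,0],[0,0,0]],
  [[0,0,0],[0,0,0]],
  [[0,0,0],[0,0,0]],
  [[0,0,0],[0,0,0]],
], claw=1, newtons=30)

```text
time_s: 8.95
tcp_pos: [0.5453, -0.0149, 0.1503]
orientation: [[0.002, -0.548, 0.836], [-0.001, 0.836, 0.548], [-1.0, -0.001, 0.001]]
ft_force: [5.0, -1.7, 1.8]
gripper_width: 0.0154
```

```bash
python3 -c "
from cell import arm
s=arm.state();print(s['dq'],s['ft_force'],s['gripper_width']);arm.sign_off()"
```

```text
[-0.02793027  0.06774487  0.06900161  0.03450741  0.00747596  0.09290205] [ 5.00614588 -1.71907834  1.83664787] 0.015367880509975212
the job is handed in; nothing more can be done
```

I pinched the bar handle from above and turned the caddy about 53° counter-clockwise at roughly 0.35 rad/s. I handed the job in at about 9 s with the fingers still gripping the bar at a commanded 30 N; `sign_off` gives no verdict.

- **Alignment:** the last wrist picture shows the square cup, the nose and its post, and the bar in line to within about a pixel. By eye that is well inside the 7° limit.
- **Still and held:** the arm was at rest, with the opening at 15.4 mm on the 16 mm bar and a wrist force of about 6 N.
- **Bystanders:** no contact showed in the force readings, but I did not measure their positions again at the end.
- **Small disagreements:** my estimates of the turning axis differed by about 5 mm between views. Only a few newtons of side force built up while turning, so I did not refine it.

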